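# Centre-punch the top of a pipe with a centring head

### The job

Punch-mark the very top of the pipe for drilling: take the pipe centring head from the rubber mat, set it astride the pipe over the middle of the yellow band so that both legs sit fully home and it stands level, let go of it, and press its spring punch straight down until you feel its stop, and no harder than that takes, with the closed gripper. Let the punch spring back, then stand the head upright on the rubber mat again. Set the head down gently, do not let the head drop or topple, and leave all the other things lying where they are.

Things in the scene. Friction and masses are not known exactly. Their poses are not given: they have to be found in the camera images.
- head: Pipe centring head, about 0.36 kg, 117 mm high: red inverted-V yoke on two feet, above it a light metal barrel with a white dial, on top a sprung punch with a black cap. Origin centred between the soles of its feet; z up. The 90-degree notch under the yoke runs along its y (either way round serves on the pipe), apex at z = 32 mm, 64 mm wide at the soles. Feet 82 mm over all in x, 40 mm in y.
- head_grip (a point): Centre of the head's barrel, the place to grip, 74 mm above the head's origin; axes as head. The barrel is 32 mm wide in x with plain flat sides (grip across x) and 40 mm in y, from 52 mm (top of the 46 mm wide yoke) to 92 mm above the soles. The dial stands out 8 mm from its -y face.
- head_mark (a point): Point on the head, 19.5 mm above its origin on its axis, where the punch makes its mark; when both legs sit home on the pipe it coincides with the top of the pipe. Axes as head.
- punch (a joint): Travel of the punch in m: 0 up (at rest), 0.012 fully down at its stop, where its cap has come down on the barrel. The spring force rises from about 6 N at 0 to about 20 N at 0.012, then it is solid: that is felt as a sudden rise, and a push of over 40 N bruises the punch. Released, it springs back up.
- punch_top (a point): Centre of the top of the black punch cap (26 mm diameter, 12 mm thick); at rest 117 mm above the head's origin on its axis, 25 mm above the barrel; it moves down along the head's axis by the travel.
- band_top (a point): Top of the pipe at the middle of the yellow tape band (10 mm wide) round it. z is up, y runs along the pipe, towards the chuck. The pipe is level, 60 mm outside diameter, its axis 125 mm above the table and this point 155 mm.
- positioner: Blue bench welding positioner, fixed, its three-jaw chuck gripping the pipe. Origin on the table below the pipe, which runs along its y from -160 mm (free end, on a jack stand) to the jaws, which begin at +106 mm; chuck 160 mm and face plate 200 mm in diameter about the pipe's axis up to y = +213 mm, then a box 227 mm high (handle on it 251 mm) up to y = +390 mm.
- mat: Black rubber mat, fixed to the table, 240 mm (its x) by 260 mm (its y), 6 mm thick; origin at the centre of its underside. The head starts on its +y half, the tape measure and the soapstone holder lie on its -y part.
- tape: yellow tape measure 62 x 34 x 58 mm standing on the mat; leave it alone. Origin on its underside, near its middle.
- soapstone: brass soapstone holder 134 mm long, 11 mm high, lying on the mat; leave it alone. Origin on its underside, near its middle.
- cclamp: black C-clamp lying flat, about 100 x 210 x 18 mm; leave it alone. Origin on its underside, near its middle.
- pliers: yellow-handled pliers lying flat, about 155 x 50 x 14 mm; leave it alone. Origin on its underside, near its middle.
- tube: square steel tube offcut 80 x 50 x 50 mm, lying; leave it alone. Origin on its underside, near its middle.
- magnet: red triangular welding magnet lying flat, about 100 x 110 x 14 mm; leave it alone. Origin on its underside, near its middle.
- flange: square steel flange plate 90 x 90 x 10 mm; leave it alone. Origin on its underside, near its middle.

How it is judged:
On the way, in this order (a step that is already met when the one before it is completed fails the run):
1. the head sits home on the pipe over the yellow band, level, let go of, its punch up (y of head_mark in the frame of band_top between -0.005 and 0.005 m and x of head_mark in the frame of band_top between -0.0035 and 0.0035 m and z of head_mark in the frame of band_top between -0.0025 and 0.0025 m and angle between head's own z axis and vertical below 0.07 rad and angle between the y axis of head and the y axis of band_top, either way round below 0.1 rad and value of joint punch below 0.003 m and contact force between the fingers and head below 0.5 N), for 0.2 s.
2. the punch is pressed to its stop while the head sits home, level (y of head_mark in the frame of band_top between -0.005 and 0.005 m and x of head_mark in the frame of band_top between -0.0035 and 0.0035 m and z of head_mark in the frame of band_top between -0.0025 and 0.0025 m and angle between head's own z axis and vertical below 0.07 rad and angle between the y axis of head and the y axis of band_top, either way round below 0.1 rad and value of joint punch above 0.011 m), for 0.2 s.
At the end, for the whole second after the job is handed in: The head stands upright (within 0.06 rad), soles on the rubber mat, its axis within 90 mm (mat x) and 100 mm (mat y) of the mat's centre, at rest, let go of, punch up again; before that it was seated over the band within 5 mm and level within 0.07 rad while the punch was past 11 of its 12 mm (x of head in the frame of mat between -0.09 and 0.09 m and y of head in the frame of mat between -0.1 and 0.1 m and z of head in the frame of mat between 0.003 and 0.009 m and angle between head's own z axis and vertical below 0.06 rad and value of joint punch below 0.002 m and linear speed of head below 0.02 m/s and contact force between the fingers and head below 0.3 N); the robot touches nothing.
It fails at once if the head is pushed or dropped on to the pipe with more than 60 N (contact force between head and positioner above 60 N).
It fails at once if the head is pushed or dropped on to the mat with more than 60 N (contact force between head and mat above 60 N).
It fails at once if the punch is pushed with more than 40 N (value of joint punch above 0.003 m and contact force between the fingers and head above 40 N).
It fails at once if the head topples (leans more than 0.6 rad) (angle between head's own z axis and vertical above 0.6 rad).
It fails at once if another thing is shifted by more than 20 mm (distance of any of tape, soapstone, cclamp, pliers, tube, magnet, flange from where it was at the start of the episode above 0.02 m).
It also fails if it takes over 72 s, if anything falls off the work surface, if the arm or the gripper's body presses on something with over 40 N, if the wrist force passes 120 N, or if a joint passes its speed limit or range.

### The arm

A 6-joint arm with a two-finger parallel gripper is mounted at the origin on the work surface. World frame = base frame: x ahead of the robot, y to its left, z up, the work surface at z = 0. Lengths are in m, angles in rad, forces in N, time in s.
With the tool pointing down it reaches from about 0.275 to 0.775 m from the base axis. Payload 14.6 kg.
Tool frame: the origin (TCP) lies at the very end of the fingers, on their centre line; the grasp point (between the pads) lies 19 mm behind it (r.pinch_z is the distance from the TCP to the grasp point, in m); z points along the fingers, y is the line along which they close (so a half turn about z gives the same grasp; the last joint's range is limited). The gripper opens to 85 mm and grips with 20 to 120 N. Pads are 22 mm wide; open, the fingers measure 114 mm over their backs; the gripper's body (76 mm by 85 mm) begins 54 mm behind the grasp point. The pads swing forward as they close: fully open they stand 13 mm farther back than shut.
Start: joints at [-1.305, 0.263, -0.048, 1.259, 0, 1.415], TCP at [0.214, -0.479, 0.231] pointing down, gripper open.
Joint ranges: [-2.65, 2.65], [-0.89, 1.7], [-1.18, 1.37], [-2.13, 2.11], [-1.35, 1.29], [-3.14, 3.14]. Speed limits (rad/s): [1.89, 1.89, 2.57, 2.79, 3.14, 3.14].

### API

Orientations are given as a unit quaternion [w, x, y, z].
In Python, from rig import r, viewer gives the robot as it stands (r), with the cameras (viewer).
- The arm moves only by the shell command python3 inch.py 'ROWS' [OPENING] [FORCE]. ROWS is a JSON list that holds a single list of rows (three levels of brackets), with 1 to 10 rows, each of 4 numbers: dx, dy, dz in parts of the range, where 1.0 means 0.75 m, then a turn about the tool's z in fractions of the full range, 1 being 180 degrees; each row shifts and turns the commanded pose from where the row before left it, along the tool's axes as they then stand; what a row does not reach is not made up. A row lasts 1/12 s, in which the tool goes at most 0.0417 m and 0.125 rad, less where a joint would pass 70% of its speed; a pose out of reach is approached as far as the arm can. OPENING is the finger opening in m, set as the command begins (- or left out keeps the last). The fingers move at their own pace and stop on an object; FORCE is the grip in N (left out, the last holds). Time passes only in rows, so rows that do not move let the fingers close. It prints the time, the measured TCP pose, the force, the opening and the grip force at its end. A shift or turn number past 1, either way, is cut back to 1. Input that does not fit is refused with a message, and nothing moves.
- r.get_obs(): the state, without advancing time (a new reading comes with each control period).
- viewer.get_image(name): name is "scene" or "top" or "wrist"; returns a dict with "pixels" (420x560x3 uint8, blue, green, red), "depth" (420x560 float32, m along the optical axis (not along the pixel's ray), 0 where there is no reading), "mtx" (3x3 intrinsics, pixels), "R" (3x3) and "t" (3): a world point X has camera coordinates R X + t; the wrist camera has in their place "hand_eye" (4x4, takes a point from camera to tool coordinates, whose origin is the TCP and whose axes are the flange's). Camera axes: x right, y down, z forward; pixel columns grow to the right and rows downward; lengths in m; the calibration is good to about 2 mm. A picture is of the moment at which its call begins: read the wrist's pose just before it.
- r.hand_in(): hands the job in; it is judged then, once.
The state is a dict: "clock": time; "joints": joint angles; "qvel": joint speeds; "joint_efforts": joint torques, N m; "position": TCP position; "tool_rot": TCP orientation; "ft_force": force on the tool from outside, world axes, zero at the start; "torque": the same for the moment, N m; "opening": finger opening in m; "grip_force": force on a finger pad.
Only numpy, scipy, OpenCV 4.12 (cv2) and the standard library are available. Lean on these libraries where they do the work, as an engineer would, in place of code of your own. Each camera call takes 0.05 s, during which the arm holds its last target. There are 200 camera calls.

## Working session

There is one attempt and no reset: what is moved stays moved. The work goes in short steps, Python scripts to look and compute and a shell command to move; the robot and the scene stay as the last step left them, time stands still between calls to the robot, and variables do not carry over. Pictures are saved under pics/ and viewed, at most 10 in all, crops included, and the job is handed in when it is done.

```bash
ls; mkdir -p pics
cat > h.py <<'E'
import numpy as np, cv2
from rig import r, viewer
from scipy.spatial.transform import Rotation as Ro
def tool():
    o=r.get_obs(); q=o["tool_rot"]
    return np.array(o["position"]), Ro.from_quat([q[1],q[2],q[3],q[0]]).as_matrix()
def snap(name):
    p,R=tool(); im=viewer.get_image(name)
    if name=="wrist":
        H=np.array(im["hand_eye"]); Rc=R@H[:3,:3]; c=R@H[:3,3]+p
    else:
        Rc=np.array(im["R"]).T; c=-Rc@np.array(im["t"])
    np.savez(f"/tmp/{name}.npz",px=im["pixels"],d=im["depth"],K=im["mtx"],Rc=Rc,c=c)
    return im
def load(name): return np.load(f"/tmp/{name}.npz")
def cloud(s):
    d=s["d"]; v,u=np.mgrid[:d.shape[0],:d.shape[1]]
    P=np.stack([u,v,np.ones_like(u)],-1)@np.linalg.inv(s["K"]).T*d[...,None]
    return P@s["Rc"].T+s["c"]
E
python3 - <<'E'
from h import *
for n in("scene","top","wrist"):
    im=snap(n); s=load(n); print(n,s["c"],s["Rc"][:,2])
a=[load(n)["px"] for n in("top","scene")]
cv2.imwrite("pics/top.png",cv2.resize(a[0],(800,600)))
cv2.imwrite("pics/scene.png",cv2.resize(a[1],(800,600)))
o=r.get_obs();print(o["tool_rot"],o["opening"],o["ft_force"],o["clock"]);print(tool()[1])
E
```

```text
inch.py
pics
rig.py
scene [ 1.33535481 -0.70778272  0.75020515] [-0.64708417  0.53291643 -0.54523588]
top [ 0.49527113 -0.10801788  0.91161938] [ 0.09310913  0.02654313 -0.99530204]
wrist [ 0.27869067 -0.44971244  0.37302435] [-0.25449374 -0.1124573  -0.96051356]
[-3.74907306e-04  9.77946016e-01  2.08857487e-01 -5.36836961e-06] 0.08518289267430557 [-0.22954054  0.58877515  0.62310822] 0.15
[[ 9.12757100e-01  4.08502691e-01 -1.67104347e-04]
 [ 4.08502699e-01 -9.12756819e-01  7.31035765e-04]
 [ 1.46104445e-04 -7.35520661e-04 -9.99999719e-01]]
```

View pics/top.png

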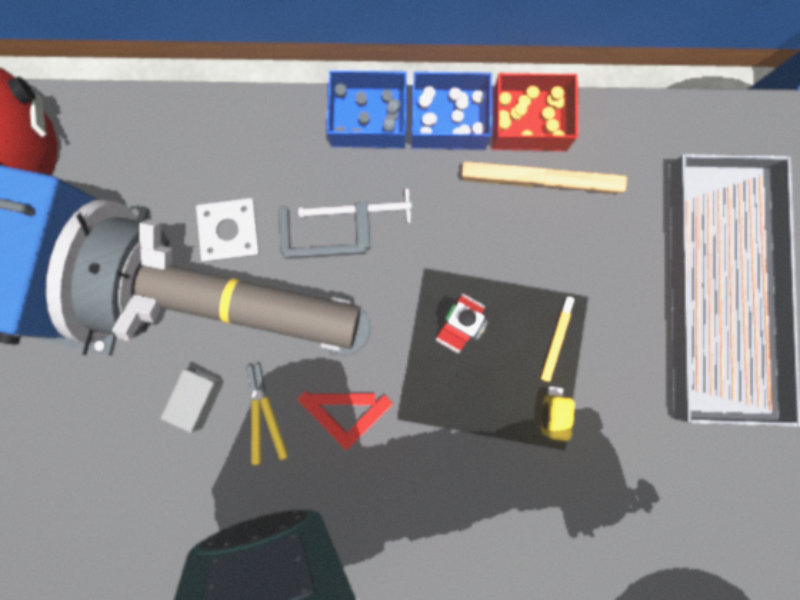

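View pics/scene.png

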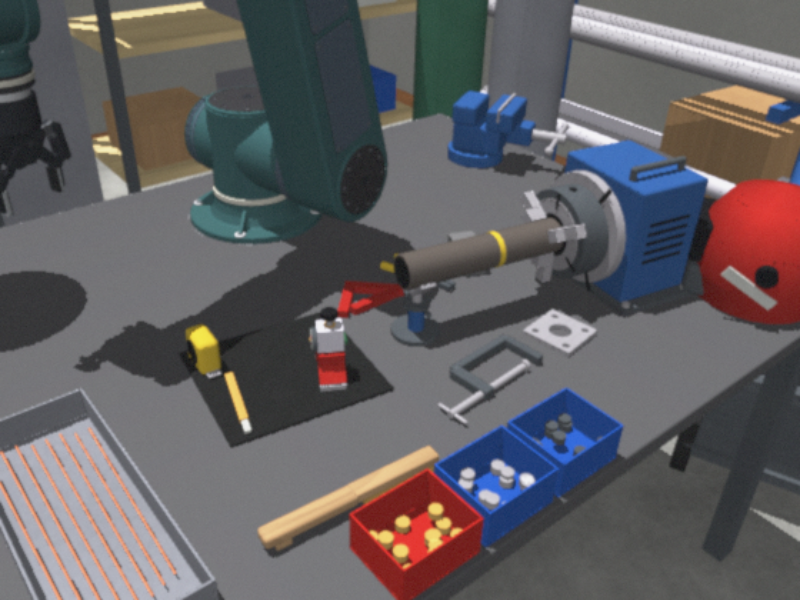

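The top view shows the head at about (465,320) of 800x600, with feet at (472,303) and (452,340), the band at (229,300) and the pipe's free end at (355,325). The scene view shows the head at (330,345) and the band at (498,247).

Run:
```python
from h import *
crops=[]
for n,box in(("top",(285,190,365,260)),("scene",(205,205,260,280))):
    s=load(n); x0,y0,x1,y1=box
    c=s["px"][y0:y1,x0:x1]; crops.append(cv2.resize(c,(400,int(400*(y1-y0)/(x1-x0))),interpolation=cv2.INTER_CUBIC)[:560])
hh=max(c.shape[0] for c in crops)
cv2.imwrite("pics/crop1.png",np.hstack([cv2.copyMakeBorder(c,0,hh-c.shape[0],0,0,0) for c in crops]))
for n in("top","scene"):
    s=load(n);P=cloud(s);hsv=cv2.cvtColor(s["px"],cv2.COLOR_BGR2HSV)
    ok=s["d"]>0
    yel=ok&(hsv[...,0]>20)&(hsv[...,0]<35)&(hsv[...,1]>120)&(P[...,2]>0.1)&(P[...,2]<.17)&(P[...,0]>.3)&(P[...,1]>0)
    Q=P[yel]; print(n,"band",len(Q),Q.mean(0),Q.max(0),Q.min(0))
    # head area
    p0=P[224,325] if n=="top" else P[230,231]
    print("p0",p0)
    near=ok&(np.hypot(P[...,0]-p0[0],P[...,1]-p0[1])<.07)&(P[...,2]>.012)
    Z=P[...,2]
    for lo,hi in((.008,.03),(.03,.06),(.06,.09),(.09,.102),(.102,.115),(.115,.135)):
        m=near&(Z>lo)&(Z<hi)
        if m.sum()>3: print(lo,m.sum(),P[m].mean(0),P[m].min(0)[:2],P[m].max(0))
    # pipe
    b=Q.mean(0)
    m=ok&(Z>.135)&(Z<.165)&(np.hypot(P[...,0]-b[0],P[...,1]-b[1])<.2)&(P[...,1]<b[1]+.07)
    A=P[m]; print("pipe",m.sum(),A.mean(0),A[:,2].max(),np.percentile(A[:,2],98)); np.save(f"/tmp/pipe_{n}.npy",A)
    mm=ok&(Z<.02)&(s["px"].max(-1)<48)&(np.hypot(P[...,0]-p0[0],P[...,1]-p0[1]-0*.0)<.3)
    print("mat",mm.sum(),P[mm].mean(0))
```

```text
top band 167 [0.57107788 0.12980236 0.14963355] [0.6011932  0.14022432 0.1575357 ] [0.5426409  0.1199588  0.12955798]
p0 [ 0.55352092 -0.18908764  0.12332677]
0.008 238 [ 0.55349659 -0.19041723  0.02161199] [ 0.51492822 -0.22890374] [ 0.60153644 -0.15662271  0.02977659]
0.03 128 [ 0.54480611 -0.18457544  0.04947191] [ 0.5277495  -0.21852211] [ 0.59069958 -0.16422613  0.05999093]
0.06 96 [ 0.55244695 -0.19102637  0.07913438] [ 0.53043524 -0.22355786] [ 0.57927106 -0.16712155  0.08985312]
0.09 217 [ 0.55454541 -0.19464363  0.09710635] [ 0.53560882 -0.22048112] [ 0.57970024 -0.16954244  0.10191959]
0.115 140 [ 0.55763484 -0.19273979  0.12282198] [ 0.54594949 -0.20483277] [ 0.56954055 -0.1810961   0.12630947]
pipe 3743 [0.56210879 0.07754163 0.14971136] 0.15854609607484138 0.1565669510370738
mat 2 [ 0.39274384 -0.26509835  0.00464467]
scene band 105 [0.59144378 0.12806695 0.14023052] [0.60463942 0.14543193 0.15724026] [0.55965677 0.11889436 0.10902646]
p0 [ 0.56693373 -0.19553188  0.09695646]
0.008 215 [ 0.58642409 -0.20846566  0.021203  ] [ 0.53683003 -0.2284762 ] [ 0.60782215 -0.18760688  0.02996421]
0.03 269 [ 0.57590804 -0.20294779  0.04601114] [ 0.53776417 -0.22161007] [ 0.59048086 -0.18238151  0.05998626]
0.06 289 [ 0.56889362 -0.20319214  0.07618532] [ 0.53662338 -0.22617487] [ 0.58290414 -0.16696847  0.08995822]
0.09 211 [ 0.56190507 -0.19701286  0.09611789] [ 0.53702701 -0.21972297] [ 0.58242492 -0.16926555  0.10195479]
0.102 21 [ 0.56447397 -0.196638    0.10934123] [ 0.55738743 -0.21175245] [ 0.57103082 -0.18504707  0.11497053]
0.115 97 [ 0.56147469 -0.19491187  0.12119839] [ 0.54327908 -0.20576102] [ 0.57345529 -0.18100436  0.1243268 ]
pipe 1528 [0.57423642 0.06800973 0.14754535] 0.15767931062329243 0.15568820690613644
mat 545 [ 0.49167134 -0.26778697  0.0052622 ]
```

View pics/crop1.png

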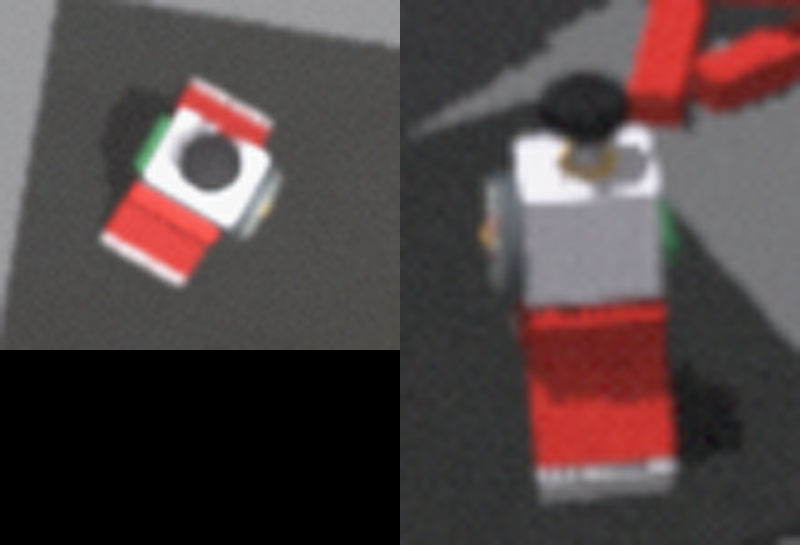

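The crop shows the cap at (212,160), the outer foot edges at (193,80)-(272,125) and (102,238)-(183,285), and the dial facing lower right, which is the head's -y side. Next I'll fit the pipe's axis and the head's yaw.

Run:
```python
from h import *
from scipy.optimize import least_squares
def cyl(A):
    f=lambda p:np.hypot((A[:,0]-p[0]-p[1]*A[:,1])/np.hypot(1,p[1]),A[:,2]-p[2])-.03
    return least_squares(f,[.55,.2,.125],loss="soft_l1",f_scale=.002).x
fits={}
for n in("top","scene"):
    A=np.load(f"/tmp/pipe_{n}.npy"); p=cyl(A); fits[n]=p; print(n,p,np.arctan(p[1]))
    s=load(n);P=cloud(s);hsv=cv2.cvtColor(s["px"],cv2.COLOR_BGR2HSV)
    yel=(s["d"]>0)&(hsv[...,0]>20)&(hsv[...,0]<35)&(hsv[...,1]>120)&(P[...,2]>.11)&(P[...,2]<.17)&(P[...,1]>0)&(P[...,0]>.5)
    Q=P[yel]; d=np.array([p[1],1])/np.hypot(1,p[1]); a=np.array([p[0],0])
    t=(Q[:,:2]-a)@d; tm=(np.percentile(t,3)+np.percentile(t,97))/2; print("t",t.mean(),tm,np.percentile(t,[3,97]),"band",a+d*tm)
# head yaw from the top picture
s=load("top")
def ray(u,v,z,s=s):
    d=s["Rc"]@np.linalg.inv(s["K"])@[u,v,1]; return (s["c"]+d*(z-s["c"][2])/d[2])[:2]
e=[ray(285+(x+.5)/5-.5,190+(y+.5)/5-.5,.008) for x,y in((193,80),(272,125),(183,285),(102,238))]
e=np.array(e); print(e,e.mean(0)); 
up=(e[0]+e[1]-e[2]-e[3])/2; sd=(e[1]+e[2]-e[0]-e[3])/2
print("x axis len",np.hypot(*up),np.arctan2(up[1],up[0]),"y",np.hypot(*sd),np.arctan2(sd[1],sd[0]))
P=cloud(s);Z=P[...,2]
for n in("top","scene"):
    s=load(n);P=cloud(s);Z=P[...,2]
    m=(Z>.093)&(Z<.103)&(np.hypot(P[...,0]-.5576,P[...,1]+.1927)<.03)
    print(n,cv2.minAreaRect((P[m][:,:2]*1000).astype(np.float32)))
    m=(Z>.045)&(Z<.092)&(np.hypot(P[...,0]-.5576,P[...,1]+.1927)<.03)
c=ray(285+212/5-.4,190+160/5-.4,.123,load("top")); print("cap",c)
# mat corners in top (800 px view)
mc=np.array([ray(x*.7,y*.7,.006,load("top")) for x,y in((425,269),(588,296),(565,449),(398,418))]); print("mat",mc,mc.mean(0))
# +y edge etc
print(tool()[0])
```

```text
top [0.54788143 0.18929829 0.12493229] 0.1870845988597873
t 0.13185182239290383 0.13192812919389113 [0.12704756 0.1368087 ] band [0.57241942 0.12962607]
scene [0.54814057 0.18952922 0.12404165] 0.18730752674404472
t 0.13389486298844988 0.13435412622211135 [0.12735092 0.14135733] band [0.57315922 0.13200416]
[[ 0.60313187 -0.19629354]
 [ 0.58383324 -0.23170046]
 [ 0.51169874 -0.19335125]
 [ 0.53152175 -0.15714866]] [ 0.5575464  -0.19462348]
x axis len 0.08165146906718922 -0.49444352683550924 y 0.040799583979873516 -2.0708089040037936
top ((556.443359375, -196.11875915527344), (46.89677047729492, 32.000022888183594), 62.037506103515625)
scene ((559.310546875, -192.9725799560547), (39.910823822021484, 36.358177185058594), 61.43891143798828)
cap [ 0.55831676 -0.19291959]
mat [[ 0.64113066 -0.13817496]
 [ 0.60467937 -0.39275416]
 [ 0.36936788 -0.35707155]
 [ 0.40827043 -0.10175635]] [ 0.50586209 -0.24743925]
[ 0.21441843 -0.479019    0.23094569]
```

The manual's scale: shifts go in shares of 0.75 m and turns go in shares of 180 degrees. Converting my numbers, 0.0307 m / 0.75 = 0.0409, -0.0086 m / 0.75 = -0.0115.

```bash
python3 inch.py '[[[0.0409, -0.0115, 0, 0], [0.0409, -0.0115, 0, 0], [0.0409, -0.0115, 0, 0], [0.0409, -0.0115, 0, 0], [0.0409, -0.0115, 0, 0], [0.0409, -0.0115, 0, 0], [0.0409, -0.0115, 0, 0], [0.0409, -0.0115, 0, 0], [0.0409, -0.0115, 0, 0], [0.0409, -0.0115, 0, 0]]]' 0.085 30; python3 inch.py '[[[0.0409, -0.0115, 0, 0], [0.0409, -0.0115, 0, 0], [0.0409, -0.0115, 0, 0], [0.0409, -0.0115, 0, 0], [0, 0, 0, -0.035], [0, 0, 0, -0.035], [0, 0, 0, -0.035], [0, 0, 0, -0.035], [0, 0, 0, -0.035], [0, 0, 0, -0.0344]]]'
cat >> h.py <<'E'
def need(x,y,z,yaw=None):
    """tool-axis shift to a world TCP target; turn so that tool y has this yaw"""
    p,R=tool(); d=R.T@(np.array([x,y,z])-p)
    yw=np.arctan2(R[1,1],R[0,1]); print("TCP",p.round(4),"tool y yaw",yw.round(4),"shift",d.round(4),"turn",None if yaw is None else round(yw-yaw,4), "tilt",(R[:2,2]).round(4))
E
python3 - <<'E'
from h import *
snap("wrist"); s=load("wrist"); cv2.imwrite("pics/w1.png",s["px"]); need(.558,-.1935,.061,-.492)
P=cloud(s);Z=P[...,2]
m=(Z>.115)&(Z<.135)&(np.hypot(P[...,0]-.5576,P[...,1]+.193)<.04); print("cap",m.sum(),P[m].mean(0),cv2.minAreaRect((P[m][:,:2]*1000).astype(np.float32)))
m=(Z>.095)&(Z<.102)&(np.hypot(P[...,0]-.5576,P[...,1]+.193)<.03);print(cv2.minAreaRect((P[m][:,:2]*1000).astype(np.float32)))
E
```

```text
clock: 0.98
position: [0.4605, -0.274, 0.2312]
tool_rot: [-0.0, 0.978, 0.209, -0.0]
ft_force: [0.4, -0.1, 0.6]
opening: 0.0849
grip_force: 0.0
clock: 1.82
position: [0.5575, -0.1936, 0.231]
tool_rot: [-0.0, 0.857, 0.516, -0.0]
ft_force: [0.2, 0.1, 0.5]
opening: 0.0849
grip_force: 0.0
TCP [ 0.5575 -0.1937  0.231 ] tool y yaw -0.4786 shift [0.0004 0.0005 0.17  ] turn 0.0134 tilt [-0.0005  0.0002]
cap 758 [ 0.55886614 -0.19068689  0.12191938] ((558.5852661132812, -191.2890625), (24.478540420532227, 25.13967514038086), 69.0884780883789)
((558.4038696289062, -191.8498077392578), (40.0516471862793, 31.7667236328125), 61.28911209106445)
```

View pics/w1.png

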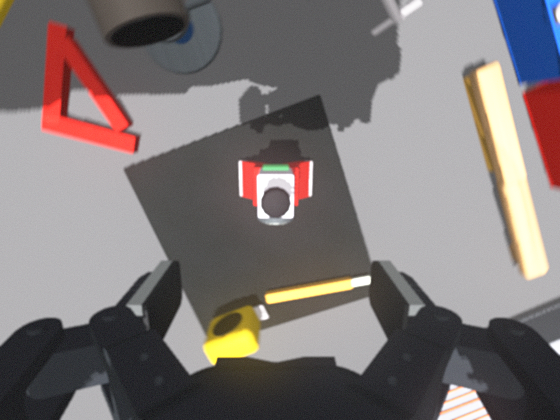

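The wrist view shows the head at (276,200), square between the fingers and clear of the tape and the soapstone. Wrist and top views agree within 2 mm. I'll descend now.

Scaled: 0.03 m / 0.75 = 0.04, 0.02 m / 0.75 = 0.0267, 0.017 rad / 3.1416 = 0.0054.

```bash
python3 inch.py '[[[0.0012, 0.0007, 0.04, 0.0054], [0, 0, 0.04, 0], [0, 0, 0.04, 0], [0, 0, 0.04, 0], [0, 0, 0.0267, 0], [0, 0, 0.02, 0], [0, 0, 0.0133, 0], [0, 0, 0.0067, 0], [0, 0, 0, 0], [0, 0, 0, 0]]]'
python3 - <<'E'
from h import *
need(.5583,-.1925,.061,-.497)
E
```

```text
clock: 2.7
position: [0.5588, -0.1934, 0.0619]
tool_rot: [0.0, 0.863, 0.506, 0.0]
ft_force: [0.2, -0.4, 0.7]
opening: 0.0851
grip_force: 0.0
TCP [ 0.5588 -0.1934  0.0619] tool y yaw -0.5096 shift [ 0.0005 -0.0008  0.0009] turn -0.0126 tilt [ 0.0006 -0.0003]
```

Scaled: -0.0008 m / 0.75 = -0.0011, 0.0005 m / 0.75 = 0.0007, -0.012 rad / 3.1416 = -0.0038.

```bash
python3 inch.py '[[[0.0007, -0.0011, 0, -0.0038], [0, 0, 0, 0], [0, 0, 0, 0], [0, 0, 0, 0], [0, 0, 0, 0], [0, 0, 0, 0], [0, 0, 0, 0], [0, 0, 0, 0], [0, 0, 0, 0], [0, 0, 0, 0]]]' 0.02 40; python3 inch.py '[[[0, 0, 0, 0], [0, 0, 0, 0], [0, 0, 0, 0], [0, 0, 0, 0]]]'
python3 - <<'E'
from h import *
need(.5583,-.1925,.061,-.497)
E
```

```text
clock: 3.53
position: [0.5582, -0.1925, 0.0617]
tool_rot: [0.0, 0.859, 0.511, 0.0]
ft_force: [-0.1, 0.4, 5.9]
opening: 0.0319
grip_force: 39.9
clock: 3.87
position: [0.5582, -0.1924, 0.0617]
tool_rot: [0.0, 0.859, 0.511, 0.0]
ft_force: [-1.1, 0.2, 5.3]
opening: 0.0319
grip_force: 39.9
TCP [ 0.5582 -0.1924  0.0617] tool y yaw -0.4971 shift [0.     0.0001 0.0007] turn -0.0001 tilt [ 0.0006 -0.0003]
```

Scaled: -0.03 m / 0.75 = -0.04, -0.02 m / 0.75 = -0.0267.

```bash
python3 inch.py '[[[0, 0, -0.0067, 0], [0, 0, -0.0133, 0], [0, 0, -0.0267, 0], [0, 0, -0.04, 0], [0, 0, -0.04, 0], [0, 0, -0.04, 0], [0, 0, -0.04, 0], [0, 0, -0.04, 0], [0, 0, -0.0133, 0], [0, 0, 0, 0]]]'
python3 - <<'E'
from h import *
need(.562,.08,.26,-.187)
E
```

```text
clock: 4.7
position: [0.5587, -0.1927, 0.2595]
tool_rot: [0.002, 0.859, 0.511, 0.001]
ft_force: [-0.3, -0.8, -4.3]
opening: 0.0316
grip_force: 40.9
TCP [ 0.5587 -0.1927  0.2595] tool y yaw -0.497 shift [ 0.2413 -0.1271 -0.001 ] turn -0.31 tilt [ 0.004 -0.002]
```

```bash
python3 inch.py '[[[0.02, -0.0107, 0, 0], [0.0333, -0.0173, 0, 0], [0.0361, -0.0191, 0, 0], [0.0361, -0.0191, 0, 0], [0.0361, -0.0191, 0, 0], [0.0361, -0.0191, 0, 0], [0.0361, -0.0191, 0, 0], [0.0361, -0.0191, 0, 0], [0.0333, -0.0173, 0, 0], [0.0183, -0.0101, 0, 0]]]' ; python3 inch.py '[[[0, 0, 0, -0.0191], [0, 0, 0, -0.0255], [0, 0, 0, -0.0286], [0, 0, 0, -0.0191], [0, 0, 0, -0.0064], [0, 0, 0, 0], [0, 0, 0, 0], [0, 0, 0, 0]]]';python3 - <<'E'
from h import *
need(.562,.08,.26,-.187)
snap("wrist"); s=load("wrist"); cv2.imwrite("pics/w2.png",s["px"])
P=cloud(s);Z=P[...,2];hsv=cv2.cvtColor(s["px"],cv2.COLOR_BGR2HSV)
ok=s["d"]>0
yel=ok&(hsv[...,0]>20)&(hsv[...,0]<35)&(hsv[...,1]>120)&(Z>.115)&(Z<.17)&(P[...,1]>.08)&(P[...,0]>.5)
Q=P[yel];v,u=np.nonzero(yel);print("px",u.min(),u.max(),v.min(),v.max())
from scipy.optimize import least_squares
m=ok&(Z>.135)&(Z<.165)&(P[...,1]>.04)&(P[...,1]<.19)&(np.abs(P[...,0]-.548-.19*P[...,1])<.035)
A=P[m]
f=lambda p:np.hypot((A[:,0]-p[0]-p[1]*A[:,1])/np.hypot(1,p[1]),A[:,2]-p[2])-.03
p=least_squares(f,[.55,.2,.125],loss="soft_l1",f_scale=.002).x
print(p,len(A));d=np.array([p[1],1])/np.hypot(1,p[1]);a=np.array([p[0],0]);t=(Q[:,:2]-a)@d;q=np.percentile(t,[3,97]);print(q,t.mean(),a+d*q.mean(),a+d*t.mean())
E
```

```text
clock: 5.53
position: [0.5602, 0.0832, 0.2553]
tool_rot: [-0.001, 0.859, 0.512, -0.001]
ft_force: [-0.6, -0.1, -4.8]
opening: 0.0314
grip_force: 40.8
clock: 6.2
position: [0.5609, 0.0804, 0.256]
tool_rot: [-0.0, 0.771, 0.637, -0.0]
ft_force: [0.4, -0.0, -4.8]
opening: 0.0316
grip_force: 40.8
TCP [0.5609 0.0804 0.256 ] tool y yaw -0.1887 shift [-0.0002  0.0012 -0.004 ] turn -0.0017 tilt [-0.0005 -0.    ]
px 242 314 134 149
[0.54768901 0.19033527 0.12420349] 10537
[0.12812848 0.13844672] 0.13341457565172526 [0.57261093 0.13093694] [0.57263467 0.13106168]
```

View pics/w2.png

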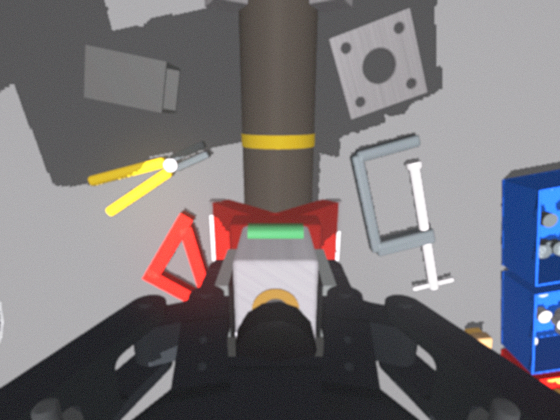

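The wrist view shows the band at rows 134-149, columns 242-314, directly ahead. The held head is square to the pipe. I'll check the head's offset in the grip, then go over the band.

Run:
```python
from h import *
p,R=tool(); s=load("wrist"); P=(cloud(s)-p)@R
for a,b in((-.040,-.034),):
    m=(P[...,2]>a)&(P[...,2]<b)&(abs(P[...,1])<.02)&(P[...,0]>-.03)&(P[...,0]<.04)
    Q=P[m]; print(m.sum(),np.percentile(Q[:,0],[1,50,97,99,100]),np.percentile(Q[:,1],[2,98]),np.median(Q[:,2]))
m=(P[...,0]>.015)&(P[...,0]<.028)&(abs(P[...,1])<.02)&(P[...,2]>.0)&(P[...,2]<.06)
Q=P[m];print(m.sum(),np.percentile(Q,[2,50,98],axis=0))
need(.5726,.1309,.2600,-.187)
```

```text
5109 [-0.00917751  0.00967652  0.02002696  0.0204438   0.02105408] [-0.01778627  0.01716195] -0.035697689930637946
1409 [[ 0.01620839 -0.01958709  0.00333984]
 [ 0.02048946  0.00052444  0.01613675]
 [ 0.02093626  0.01955951  0.03833766]]
TCP [0.5609 0.0805 0.2561] tool y yaw -0.1883 shift [ 0.0517  0.002  -0.0039] turn -0.0013 tilt [-0.0003  0.    ]
```

Scaled: 0.015 m / 0.75 = 0.02, 0.012 m / 0.75 = 0.016.

```bash
python3 inch.py '[[[0.0107, 0.0013, 0, 0], [0.02, 0.0013, 0, 0], [0.02, 0, 0, 0], [0.0133, 0, 0, 0], [0.0045, 0, 0, 0], [0, 0, 0.02, 0], [0, 0, 0.02, 0], [0, 0, 0.016, 0], [0, 0, 0.008, 0], [0, 0, 0, 0]]]';python3 inch.py '[[[0, 0, 0, 0], [0, 0, 0, 0]]]'
python3 - <<'E'
from h import *
need(.5726,.1309,.1912,-.187); print(r.get_obs()["ft_force"])
E
```

```text
clock: 7.08
position: [0.572, 0.1305, 0.2072]
tool_rot: [-0.001, 0.77, 0.638, -0.001]
ft_force: [1.0, -0.6, -3.8]
opening: 0.0313
grip_force: 40.7
clock: 7.25
position: [0.5729, 0.1306, 0.2091]
tool_rot: [0.0, 0.77, 0.638, 0.0]
ft_force: [-0.5, 0.4, -3.4]
opening: 0.0318
grip_force: 40.7
TCP [0.5729 0.1306 0.2091] tool y yaw -0.1872 shift [ 0.0003 -0.0004  0.0179] turn -0.0002 tilt [0.0011 0.0001]
[-0.50778364  0.39211766 -3.36067129]
```

Scaled: 0.004 m / 0.75 = 0.0053, 0.003 m / 0.75 = 0.004.

```bash
python3 inch.py '[[[0.0004, -0.0004, 0.0053, 0], [0, 0, 0.0053, 0], [0, 0, 0.004, 0], [0, 0, 0.0027, 0], [0, 0, 0.0013, 0], [0, 0, 0.0013, 0], [0, 0, 0, 0], [0, 0, 0, 0]]]'; python3 inch.py '[[[0, 0, 0.0009, 0], [0, 0, 0.0009, 0], [0, 0, 0, 0]]]'
```

```text
clock: 7.92
position: [0.5724, 0.131, 0.1934]
tool_rot: [0.0, 0.77, 0.638, 0.0]
ft_force: [-0.4, 0.4, -3.9]
opening: 0.0315
grip_force: 40.9
clock: 8.17
position: [0.5723, 0.131, 0.1918]
tool_rot: [-0.0, 0.77, 0.638, 0.0]
ft_force: [-0.5, -0.6, -4.8]
opening: 0.0313
grip_force: 40.9
```

Scaled: 0.0005 m / 0.75 = 0.0007.

```bash
for i in 1 2; do python3 inch.py '[[[0, 0, 0.0007, 0], [0, 0, 0, 0], [0, 0, 0, 0]]]'|grep -E 'posi|ft_f'; done
```

```text
position: [0.5724, 0.131, 0.1914]
ft_force: [0.7, -0.7, -3.1]
position: [0.5726, 0.1309, 0.1912]
ft_force: [0.9, -0.8, 0.3]
```

Scaled: 0.0005 m / 0.75 = 0.0007.

```bash
for i in 1 2; do python3 inch.py '[[[0, 0, 0.0007, 0], [0, 0, 0, 0], [0, 0, 0, 0]]]'|grep -E 'posi|ft_f'; done
```

```text
position: [0.5726, 0.131, 0.1911]
ft_force: [-1.1, -0.7, 5.9]
position: [0.5727, 0.131, 0.1911]
ft_force: [-2.2, -1.4, 11.8]
```

It is seated: z is 0.1911 against 0.1912 expected, with about 15 N on the pipe. Releasing.

Scaled: -0.03 m / 0.75 = -0.04, -0.02 m / 0.75 = -0.0267.

```bash
python3 inch.py '[[[0, 0, 0, 0], [0, 0, 0, 0], [0, 0, 0, 0], [0, 0, 0, 0], [0, 0, 0, 0], [0, 0, 0, 0], [0, 0, 0, 0], [0, 0, 0, 0]]]' 0.085; python3 inch.py '[[[0, 0, -0.0133, 0], [0, 0, -0.0267, 0], [0, 0, -0.04, 0], [0, 0, -0.04, 0], [0, 0, -0.0267, 0], [0, 0, -0.0133, 0], [0, 0, 0, 0], [0, 0, 0, 0], [0, 0, 0, 0], [0, 0, 0, 0]]]'
python3 - <<'E'
from h import *
need(.5726,.1309,.2525,-.187)
snap("wrist"); s=load("wrist"); cv2.imwrite("pics/w3.png",s["px"]); P=cloud(s);Z=P[...,2]
near=np.hypot(P[...,0]-.5726,P[...,1]-.131)<.03
m=near&(Z>.245)&(Z<.262);print("cap",m.sum(),P[m].mean(0),cv2.minAreaRect((P[m][:,:2]*1000).astype(np.float32)))
m=near&(Z>.221)&(Z<.234);print("barrel",np.median(P[m],axis=0),cv2.minAreaRect((P[m][:,:2]*1000).astype(np.float32)))
A=P[m];C=np.c_[A[:,:2]-[.5726,.131],np.ones(len(A))];print("plane",np.linalg.lstsq(C,A[:,2],rcond=None)[0])
snap("scene"); s=load("scene");cv2.imwrite("pics/s3.png",cv2.resize(s["px"][110:240,260:420],(800,600)))
E
```

```text
clock: 9.83
position: [0.5723, 0.131, 0.1898]
tool_rot: [-0.0, 0.77, 0.638, -0.0]
ft_force: [0.9, 0.1, -0.5]
opening: 0.0845
grip_force: 0.0
clock: 10.67
position: [0.572, 0.1309, 0.3088]
tool_rot: [-0.001, 0.77, 0.638, -0.001]
ft_force: [0.9, 0.8, 0.0]
opening: 0.0847
grip_force: 0.0
TCP [0.572  0.1309 0.3088] tool y yaw -0.187 shift [0.0001 0.0007 0.0563] turn 0.0 tilt [-0.0018 -0.0001]
cap 1139 [0.5727288  0.13312439 0.2512845 ] ((572.5865478515625, 132.16030883789062), (24.77117156982422, 24.759157180786133), 79.4145278930664)
barrel [0.57506505 0.1428016  0.22657513] ((571.996826171875, 128.38583374023438), (47.1983528137207, 32.08296203613281), 78.508544921875)
plane [0.00224975 0.00042093 0.2263743 ]
```

View pics/s3.png

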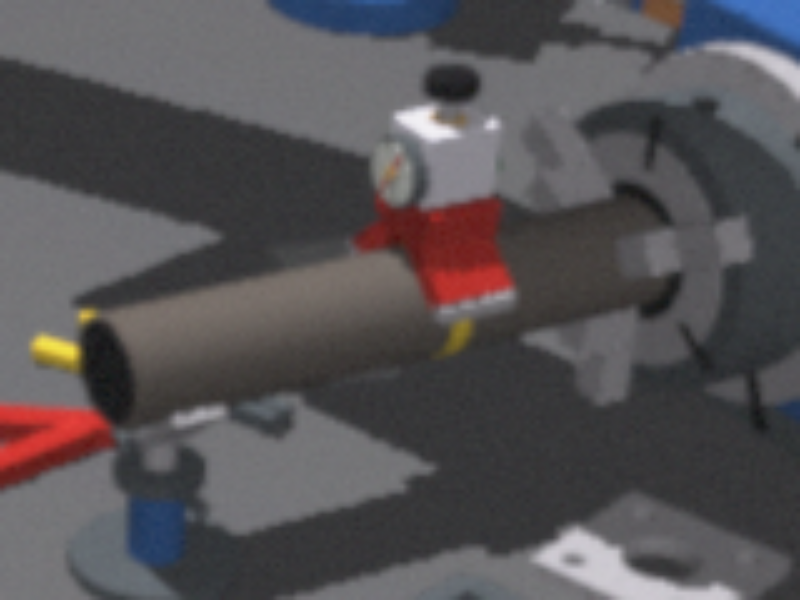

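The view shows the head seated level, with the feet at (430-517, 300) and the band emerging below at (458,340). I'll check the centring along the pipe numerically.

Run:
```python
from h import *
s=load("scene");P=cloud(s);hsv=cv2.cvtColor(s["px"],cv2.COLOR_BGR2HSV);ok=s["d"]>0
d=np.array([.1893,1])/np.hypot(1,.1893);T=(P[...,:2]-[.548,0])@d
L=(P[...,:2]-[.548,0])@np.array([d[1],-d[0]]);Z=P[...,2]
h,S=hsv[...,0],hsv[...,1]
near=ok&(abs(T-.133)<.05)&(abs(L)<.06)
for n,m in(("band",near&(h>20)&(h<35)&(S>110)&(Z<.15)&(Z>.1)),("red foot",near&((h<8)|(h>172))&(S>120)&(Z>.137)&(Z<.19)),("barrel",near&(Z>.19)&(Z<.224)&(S<40)&(L>.013))):
    t=T[m];print(n,m.sum(),np.percentile(t,[2,10,50,90,98]).round(4),"mid",np.percentile(t,[2,98]).mean().round(4))
print(((np.array([.5726,.1309])-[.548,0])@d))
```

```text
band 28 [0.1264 0.1278 0.1331 0.1376 0.1388] mid 0.1326
red foot 431 [0.1111 0.1125 0.1246 0.1483 0.1609] mid 0.136
barrel 199 [0.1044 0.1092 0.1283 0.1479 0.1526] mid 0.1285
0.1331913621052144
```

Scaled: 0.0006 m / 0.75 = 0.0008, 0.0002 m / 0.75 = 0.0003.

```bash
python3 inch.py '[[[0.0003, 0.0008, 0, 0], [0, 0, 0, 0], [0, 0, 0, 0], [0, 0, 0, 0], [0, 0, 0, 0], [0, 0, 0, 0], [0, 0, 0, 0], [0, 0, 0, 0], [0, 0, 0, 0], [0, 0, 0, 0]]]' 0; python3 inch.py '[[[0, 0, 0.02, 0], [0, 0, 0.02, 0], [0, 0, 0.0133, 0], [0, 0, 0.008, 0], [0, 0, 0, 0], [0, 0, 0, 0], [0, 0, 0, 0]]]';python3 - <<'E'
from h import *
need(.5726,.1312,.2525,-.187)
E
```

```text
clock: 11.6
position: [0.573, 0.1311, 0.3099]
tool_rot: [0.0, 0.77, 0.638, 0.0]
ft_force: [0.4, -0.3, -0.2]
opening: -0.0001
grip_force: 0.0
clock: 12.18
position: [0.5732, 0.1311, 0.2646]
tool_rot: [0.0, 0.77, 0.638, 0.0]
ft_force: [0.3, -0.6, 0.3]
opening: -0.0002
grip_force: 0.0
TCP [0.5732 0.1311 0.2646] tool y yaw -0.187 shift [-0.     -0.0006  0.0121] turn -0.0 tilt [0.0009 0.0001]
```

Scaled: 0.004 m / 0.75 = 0.0053, 0.002 m / 0.75 = 0.0027.

```bash
python3 inch.py '[[[0, -0.0007, 0.0053, 0], [0, 0, 0.0053, 0], [0, 0, 0.0027, 0], [0, 0, 0, 0], [0, 0, 0, 0]]]'|grep -E 'posi|ft_f'; python3 inch.py '[[[0, 0, 0.0013, 0], [0, 0, 0.0013, 0], [0, 0, 0.0013, 0], [0, 0, 0, 0]]]'|grep -E 'posi|ft_f'
```

```text
position: [0.5724, 0.1311, 0.2538]
ft_force: [-0.1, 0.5, 0.8]
position: [0.5727, 0.1312, 0.2513]
ft_force: [-0.6, -0.8, 7.1]
```

Scaled: 0.001 m / 0.75 = 0.0013.

```bash
python3 inch.py '[[[0, 0, 0.0013, 0], [0, 0, 0.0013, 0], [0, 0, 0.0013, 0], [0, 0, 0.0013, 0], [0, 0, 0.0013, 0], [0, 0, 0, 0]]]'|grep -E 'posi|ft_f'; python3 inch.py '[[[0, 0, 0.0013, 0], [0, 0, 0.0013, 0], [0, 0, 0, 0], [0, 0, 0, 0]]]'|grep -E 'posi|ft_f'
```

```text
position: [0.5728, 0.1312, 0.2468]
ft_force: [-1.5, -0.1, 12.8]
position: [0.5729, 0.1312, 0.2451]
ft_force: [-2.3, -0.6, 12.9]
```

Scaled: 0.001 m / 0.75 = 0.0013, 0.0005 m / 0.75 = 0.0007.

```bash
python3 inch.py '[[[0, 0, 0.0013, 0], [0, 0, 0.0007, 0], [0, 0, 0, 0], [0, 0, 0, 0]]]'|grep -E 'posi|ft_f'; python3 inch.py '[[[0, 0, 0.0007, 0], [0, 0, 0, 0], [0, 0, 0, 0]]]'|grep -E 'posi|ft_f'
```

```text
position: [0.5729, 0.1312, 0.2439]
ft_force: [-2.1, -0.9, 15.8]
position: [0.5729, 0.1312, 0.2434]
ft_force: [-2.8, -0.3, 16.1]
```

Scaled: 0.001 m / 0.75 = 0.0013, 0.0007 m / 0.75 = 0.0009.

```bash
python3 inch.py '[[[0, 0, 0.0013, 0], [0, 0, 0.0009, 0], [0, 0, 0, 0], [0, 0, 0, 0]]]'|grep -E 'posi|ft_f'; for i in 1 2; do python3 inch.py '[[[0, 0, 0.0005, 0], [0, 0, 0, 0], [0, 0, 0, 0]]]'|grep -E 'posi|ft_f'; done
```

```text
position: [0.573, 0.1312, 0.2419]
ft_force: [-4.0, -0.1, 18.1]
position: [0.573, 0.1312, 0.2415]
ft_force: [-3.1, -0.2, 17.4]
position: [0.573, 0.1312, 0.2412]
ft_force: [-2.7, -0.5, 18.8]
```

Scaled: 0.0004 m / 0.75 = 0.0005.

```bash
for i in 1 2; do python3 inch.py '[[[0, 0, 0.0005, 0], [0, 0, 0, 0], [0, 0, 0, 0]]]'|grep -E 'posi|ft_f'; done
```

```text
position: [0.573, 0.1313, 0.2408]
ft_force: [-3.0, 0.2, 18.6]
position: [0.573, 0.1312, 0.2405]
ft_force: [-3.9, -0.2, 19.5]
```

Scaled: 0.0004 m / 0.75 = 0.0005.

```bash
for i in 1 2; do python3 inch.py '[[[0, 0, 0.0005, 0], [0, 0, 0, 0], [0, 0, 0, 0]]]'|grep -E 'posi|ft_f'; done
```

```text
position: [0.5731, 0.1313, 0.2403]
ft_force: [-3.8, -0.2, 22.2]
position: [0.5732, 0.1313, 0.2402]
ft_force: [-4.6, 0.0, 25.6]
```

The stop is felt: z stalls at 0.2402 and the force jumps to 25.6 N. I'll hold briefly, lift straight up and check the head.

```bash
python3 inch.py '[[[0, 0, 0, 0], [0, 0, 0, 0], [0, 0, 0, 0], [0, 0, 0, 0]]]'|grep -E 'posi|ft_f'; python3 inch.py '[[[0, 0, -0.004, 0], [0, 0, -0.0053, 0], [0, 0, -0.0067, 0], [0, 0, -0.0133, 0], [0, 0, -0.02, 0], [0, 0, -0.0267, 0], [0, 0, -0.016, 0], [0, 0, 0, 0], [0, 0, 0, 0]]]' ; python3 inch.py '[[[0, 0, 0, 0], [0, 0, 0, 0], [0, 0, 0, 0], [0, 0, 0, 0], [0, 0, 0, 0], [0, 0, 0, 0], [0, 0, 0, 0], [0, 0, 0, 0], [0, 0, 0, 0]]]' 0.085
python3 - <<'E'
from h import *
snap("wrist"); s=load("wrist"); P=cloud(s);Z=P[...,2]
near=np.hypot(P[...,0]-.5726,P[...,1]-.131)<.03
m=near&(Z>.243)&(Z<.262);print("cap",m.sum(),P[m].mean(0),cv2.minAreaRect((P[m][:,:2]*1000).astype(np.float32)))
m=near&(Z>.221)&(Z<.234);A=P[m];C=np.c_[A[:,:2]-[.5726,.131],np.ones(len(A))];print("plane",np.linalg.lstsq(C,A[:,2],rcond=None)[0])
need(.5726,.1309,.1911,-.187)
E
```

```text
position: [0.5731, 0.1313, 0.2402]
ft_force: [-5.3, -0.2, 25.4]
clock: 17.27
position: [0.5728, 0.1312, 0.3066]
tool_rot: [0.0, 0.77, 0.638, 0.0]
ft_force: [0.6, 0.6, -0.8]
opening: 0.0005
grip_force: 0.0
clock: 18.02
position: [0.5725, 0.1311, 0.3068]
tool_rot: [-0.0, 0.77, 0.638, -0.0]
ft_force: [0.1, 0.3, -0.5]
opening: 0.0851
grip_force: 0.0
cap 1184 [0.57311188 0.13328523 0.25111436] ((572.932861328125, 132.30108642578125), (24.76241111755371, 25.028156280517578), 32.423954010009766)
plane [-0.00082877  0.00595016  0.22631299]
TCP [0.5725 0.1311 0.3068] tool y yaw -0.187 shift [-0.0002  0.0002  0.1157] turn -0.0 tilt [0. 0.]
```

The punch is up again and the head still sits level. Regripping.

Scaled: 0.025 m / 0.75 = 0.0333, 0.02 m / 0.75 = 0.0267.

```bash
python3 inch.py '[[[0, 0, 0.02, 0], [0, 0, 0.0333, 0], [0, 0, 0.0333, 0], [0, 0, 0.0267, 0], [0, 0, 0.02, 0], [0, 0, 0.0133, 0], [0, 0, 0.006, 0], [0, 0, 0, 0], [0, 0, 0, 0]]]'; python3 inch.py '[[[0, 0, 0, 0], [0, 0, 0, 0], [0, 0, 0, 0], [0, 0, 0, 0], [0, 0, 0, 0], [0, 0, 0, 0], [0, 0, 0, 0], [0, 0, 0, 0], [0, 0, 0, 0], [0, 0, 0, 0]]]' 0.02 40; python3 inch.py '[[[0, 0, 0, 0], [0, 0, 0, 0], [0, 0, 0, 0]]]'
```

```text
clock: 18.82
position: [0.5726, 0.1312, 0.1928]
tool_rot: [0.0, 0.77, 0.638, 0.0]
ft_force: [1.1, -0.2, 0.6]
opening: 0.085
grip_force: 0.0
clock: 19.65
position: [0.5726, 0.1312, 0.1926]
tool_rot: [0.0, 0.77, 0.638, 0.0]
ft_force: [-0.3, -1.0, 5.9]
opening: 0.0318
grip_force: 39.8
clock: 19.9
position: [0.5726, 0.1312, 0.1926]
tool_rot: [0.0, 0.77, 0.638, 0.0]
ft_force: [-0.8, -0.1, 6.1]
opening: 0.0316
grip_force: 39.8
```

Scaled: -0.02 m / 0.75 = -0.0267, -0.015 m / 0.75 = -0.02.

```bash
python3 inch.py '[[[0, 0, -0.0053, 0], [0, 0, -0.0133, 0], [0, 0, -0.02, 0], [0, 0, -0.0267, 0], [0, 0, -0.02, 0], [0, 0, -0.008, 0], [0, 0, 0, 0], [0, 0, 0, 0]]]'
python3 - <<'E'
from h import *
need(.545,-.195,.262)
E
```

```text
clock: 20.57
position: [0.5723, 0.1311, 0.2615]
tool_rot: [-0.0, 0.77, 0.638, -0.0]
ft_force: [0.4, -0.7, -3.6]
opening: 0.0317
grip_force: 40.6
TCP [0.5723 0.1311 0.2615] tool y yaw -0.187 shift [-0.3255  0.0338 -0.0004] turn None tilt [-0.0008 -0.    ]
```

Scaled: -0.03 m / 0.75 = -0.04, -0.022 m / 0.75 = -0.0293.

```bash
python3 inch.py '[[[-0.016, 0.0013, 0, 0], [-0.0293, 0.0027, 0, 0], [-0.04, 0.004, 0, 0], [-0.04, 0.004, 0, 0], [-0.04, 0.004, 0, 0], [-0.04, 0.004, 0, 0], [-0.04, 0.004, 0, 0], [-0.04, 0.004, 0, 0], [-0.04, 0.004, 0, 0], [-0.04, 0.004, 0, 0]]]'; python3 inch.py '[[[-0.0333, 0.004, 0, 0], [-0.0247, 0.0027, 0, 0], [-0.0107, 0.0013, 0, 0], [0, 0, 0.0267, 0], [0, 0, 0.04, 0], [0, 0, 0.04, 0], [0, 0, 0.04, 0], [0, 0, 0.04, 0], [0, 0, 0.0267, 0], [0, 0, 0.0133, 0]]]'; python3 inch.py '[[[0, 0, 0, 0], [0, 0, 0, 0], [0, 0, 0, 0]]]'
python3 - <<'E'
from h import *
need(.545,-.195,.0631)
E
```

```text
clock: 21.4
position: [0.547, -0.1449, 0.2613]
tool_rot: [-0.001, 0.77, 0.638, -0.0]
ft_force: [0.5, 0.4, -4.1]
opening: 0.0316
grip_force: 40.5
clock: 22.23
position: [0.5425, -0.1937, 0.0891]
tool_rot: [-0.002, 0.77, 0.638, -0.001]
ft_force: [-0.2, -0.0, -4.5]
opening: 0.0313
grip_force: 40.6
clock: 22.48
position: [0.545, -0.1951, 0.0936]
tool_rot: [0.001, 0.77, 0.638, 0.0]
ft_force: [0.1, 0.2, -3.7]
opening: 0.0314
grip_force: 40.6
TCP [ 0.545  -0.1951  0.0936] tool y yaw -0.1869 shift [ 0.0001 -0.0001  0.0305] turn None tilt [ 0.0016 -0.0008]
```

Scaled: 0.008 m / 0.75 = 0.0107, 0.006 m / 0.75 = 0.008.

```bash
python3 inch.py '[[[0, 0, 0.0107, 0], [0, 0, 0.0107, 0], [0, 0, 0.008, 0], [0, 0, 0.004, 0], [0, 0, 0.0027, 0], [0, 0, 0.0013, 0], [0, 0, 0, 0], [0, 0, 0, 0], [0, 0, 0, 0]]]'|grep -E 'posi|ft_f'; python3 inch.py '[[[0, 0, 0.0009, 0], [0, 0, 0.0009, 0], [0, 0, 0, 0], [0, 0, 0, 0]]]'|grep -E 'posi|ft_f'
```

```text
position: [0.5445, -0.1949, 0.0645]
ft_force: [0.6, 0.1, -4.1]
position: [0.5446, -0.1949, 0.0633]
ft_force: [-0.3, 0.7, 4.2]
```

Scaled: -0.03 m / 0.75 = -0.04, -0.02 m / 0.75 = -0.0267.

```bash
python3 inch.py '[[[0, 0, 0, 0], [0, 0, 0, 0]]]'|grep -E 'posi|ft_f'; python3 inch.py '[[[0, 0, 0, 0], [0, 0, 0, 0], [0, 0, 0, 0], [0, 0, 0, 0], [0, 0, 0, 0], [0, 0, 0, 0], [0, 0, 0, 0], [0, 0, 0, 0]]]' 0.085; python3 inch.py '[[[0, 0, -0.0133, 0], [0, 0, -0.0267, 0], [0, 0, -0.04, 0], [0, 0, -0.04, 0], [0, 0, -0.04, 0], [0, 0, -0.04, 0], [0, 0, -0.0267, 0], [0, 0, 0, 0], [0, 0, 0, 0], [0, 0, 0, 0]]]'
python3 - <<'E'
from h import *
snap("wrist"); s=load("wrist"); cv2.imwrite("pics/w4.png",s["px"]); P=cloud(s);Z=P[...,2]
near=np.hypot(P[...,0]-.545,P[...,1]+.195)<.03
m=near&(Z>.113)&(Z<.135);print("cap",m.sum(),P[m].mean(0))
m=near&(Z>.092)&(Z<.104);A=P[m];C=np.c_[A[:,:2]-[.545,-.195],np.ones(len(A))];print("plane",np.linalg.lstsq(C,A[:,2],rcond=None)[0])
E
```

```text
position: [0.5446, -0.1949, 0.0633]
ft_force: [-1.3, 0.3, 5.9]
clock: 24.4
position: [0.5444, -0.1948, 0.0629]
tool_rot: [0.0, 0.77, 0.638, -0.0]
ft_force: [0.9, 0.8, -0.3]
opening: 0.085
grip_force: 0.0
clock: 25.23
position: [0.5441, -0.1947, 0.2326]
tool_rot: [-0.0, 0.77, 0.638, -0.0]
ft_force: [-0.9, 0.2, -0.1]
opening: 0.0851
grip_force: 0.0
cap 761 [ 0.54493281 -0.19298238  0.12178613]
plane [0.00627346 0.01522754 0.09687444]
```

View pics/w4.png

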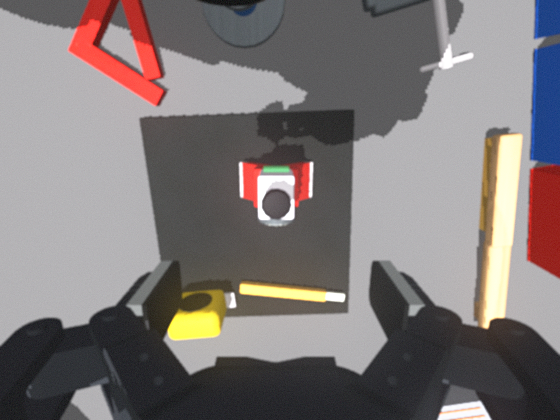

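The view shows the head upright on the mat at (276,195), its punch up. The tape, soapstone and the other things in view lie where they did, and the gripper is clear.

```bash
python3 -c "
from rig import r, viewer
print(r.hand_in())"
```

```text
the job is handed in; nothing more can be done
None
```

The pipe is punch-marked over the yellow band: the punch was pressed to its stop at about 25 N and sprang back, the head is standing upright on the mat with the gripper clear, and the job is handed in (no verdict was returned).

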